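# Check a sprung guard cover at its set trip angle

### The arm

A 6-joint arm with a two-finger parallel gripper is mounted at the origin on the work surface. World frame = base frame: x ahead of the robot, y to its left, z up, the work surface at z = 0. Lengths are in mm, angles in rad, forces in N, time in s.
With the tool pointing down it reaches from about 275 to 975 mm from the base axis. Payload 8.4 kg.
Tool frame: the origin (TCP) lies midway between the tips of the shut fingers; the grasp point (between the pads) lies 19 mm behind it (grip_depth is the distance from the TCP to the grasp point, in mm); z points along the fingers, y is the line along which they close (so a half turn about z gives the same grasp; the last joint's range is limited). The gripper opens to 92 mm and grips with 3 to 60 N. Pads are 20 mm wide; open, the fingers measure 128 mm over their backs; the gripper's body (75 mm by 189 mm) begins 69 mm behind the grasp point.
Start: joints at [1.103, 0.353, 1.633, -0, 1.155, -0.002], TCP at [280.71, 558.417, 177.283] pointing down, gripper open.
Joint ranges: [-2.63, 2.63], [-0.92, 2.1], [0.06, 2.66], [-1.3, 4.44], [0, 2.69], [-3.02, 3.02]. Speed limits (rad/s): [2.22, 2.22, 2.79, 3.14, 3.14, 3.14].

### API

Orientations are given as a unit quaternion [w, x, y, z].
In Python, from workcell import sense, camera, close_job, grip_depth gives the robot as it stands.
- The arm moves only by the shell command python3 -m handwheel 'ROWS' [FORCE]. ROWS is JSON, a list that holds one entry, the list of rows, each a list of 7 numbers: the shift along the world's x, y, z in mm, then the turn, a rotation vector about the world's x, y, z in degrees, then the opening, from 0 (shut) to 1 (fully open). A call has 1 to 20 rows; each row is the pose to reach, as a shift and turn from the pose commanded when the call began; what a row does not reach only later rows make up. A row lasts 1/12 s, in which the tool goes at most 41.7 mm and 7.16 degrees, less where a joint would pass 70% of its speed; a pose out of reach is approached as far as the arm can. A call with a gripper value outside its range is refused whole. The fingers move at their own pace and stop on an object; FORCE is the grip in N (left out, the last holds). Time passes only in rows, so rows that repeat a pose let the fingers close. It gives the time, the measured TCP pose, the force, the opening and the grip force at its end, in the units of the state.
- sense(): the state, without advancing time (a new reading comes with each control period).
- camera(name): name is "scene" or "top"; returns a dict with "pixels" (480x640x3 uint8, red, green, blue), "fx", "fy", "cx", "cy" (pixels), "R" (3x3) and "t" (3): a world point X has camera coordinates R X + t. Camera axes: x right, y down, z forward; pixel columns grow to the right and rows downward; lengths in mm; the calibration is good to about 2 mm. A picture is of the moment at which its call begins. There is no depth.
- close_job(): hands the job in; it is judged then, once.
The state is a dict: "clock": time; "q": joint angles; "dq": joint speeds; "effort": joint torques, N m; "tool_pos": TCP position; "eef_rot": TCP orientation; "ft_force": force on the tool from outside, world axes, zero at the start; "torque": the same for the moment, N m; "finger_gap": opening from 0.0 (shut) to 1.0 (fully open); "gripper_force": force on a finger pad.
Only numpy, scipy, OpenCV 4.12 (cv2) and the standard library are available. Lean on these libraries where they do the work, as an engineer would, in place of code of your own. Each camera call takes 0.05 s, during which the arm holds its last target. There are 200 camera calls.

### The job

Reset the test circuit first: with the guard cover still shut, swing the spring-return stirrup lever all the way over to its stop and let it go back to rest. Then lift the sprung guard cover of the aluminium box by its front bar until the cover lines up with the set pointer on the protractor at its side, and finish holding it there, still in the gripper's fingers, so that the switching point can be read. Do not shift the pointer, and leave the mouse, screwdriver and relay where they are.

Things in the scene. Friction and masses are not known exactly. Their poses are not given: they have to be found in the camera images.
- station: Guard-cover test box, fixed to the table: open aluminium box 160 (x) x 180 (y) x 80 mm high, with a flat aluminium cover hinged along its far (+x) top edge. Origin: centre of its underside; its x axis points from the cover's bar towards the hinge, z up. A white protractor disc of radius 75 mm, 4 mm thick, stands upright on its +y side, centred on the hinge axis, with short dark ticks every 15 degrees from level.
- cover_hinge (a point): Point on the cover's hinge axis, mid-width: 80 mm along +x of the box's origin and 85 mm above the table. The hinge axis runs along the box's y. Fixed to the box (same axes).
- cover_bar (a point): Centre of the cover's bar: a round steel bar, diameter 12 mm, 110 mm long, parallel to the hinge axis, carried on two thin arms (90 mm clear between them) 42 mm in front of the box's front face (36 mm clear). It lies 202 mm from the hinge axis and 85 mm above the table when the cover is shut; its axes turn with the cover. The bar is round, so it can turn between the fingers of a gripper that keeps pointing down with its fingers closing across the bar.
- cover (a joint): Angle of the cover (rad): 0 shut and level, grows as the bar rises and swings back over the box; the cover plate (6 mm thick, about 0.3 kg) lies in the plane from hinge axis to bar. A spring hinge always pulls it shut: about 4 to 8 N upward at the bar lifts it; let go, it falls shut. Range 0 to 1.4.
- pointer (a joint): Angle of the set pointer (rad), same zero, sense and axis as the cover: the angle at which the cover must be held. Different each time, 0.45 to 0.95. Held by light friction only.
- pointer_tip (a point): Tip of the set pointer: a thin dark steel strip 160 mm long, 7 mm deep, 5 mm thick, turning about the cover's hinge axis just outside the protractor, 101 mm to the +y side of mid-width. Its axes turn with it: they are parallel to those of cover_bar when the cover is at the pointer.
- lever_box: Reset switch, fixed to the table: grey housing 100 (x) x 90 (y) x 60 mm high on a 130 x 110 mm foot plate, with a stirrup-shaped lever straddling it. Origin: centre of its underside; the lever swings towards its +x, z up.
- lever_pivot (a point): Mid-point of the lever's pivot axis, 45 mm above the lever box's origin; the axis runs along the box's y. Fixed to the lever box.
- lever_bar (a point): Centre of the lever's cross bar: round black bar, diameter 14 mm, 118 mm long (98 mm clear between the side arms), parallel to the pivot axis and 130 mm from it. At rest it leans 0.45 rad to -x from upright (bar 162 mm above the table); at its stop it leans 0.45 rad to +x.
- lever (a joint): Angle of the lever from rest (rad): 0 at rest, grows as it swings to +x, 0.9 at its stop. A spring returns it: 4 to 10 N at the bar.
- mouse: Bystander: black computer mouse 98 x 58 x 32 mm, loose. Origin: centre of its underside.
- screwdriver_grip (a point): Bystander: screwdriver 180 mm long lying on the table, loose; the point is on its handle.
- relay: Bystander: grey plug-in relay block 75 x 36 x 84 mm high standing on the table, loose. Origin: centre of its underside.
Mind the look-alikes: they are no part of the job. What is shaped like the lever_box but green or red is not meant.

How it is judged:
By the outcome, as a careful person would: the job done as asked, in the order asked, and still so for the second after the job is handed in, while the arm keeps its last pose, push and grip.
It also fails if it takes over 61 s, if anything falls off the work surface, if the arm or the gripper's body presses on something with over 40 N, if the wrist force passes 120 N, or if a joint passes its speed limit or range.

## Working session

There is one attempt and no reset: what is moved stays moved. The work goes in short steps, Python scripts to look and compute and a shell command to move; the robot and the scene stay as the last step left them, time stands still between calls to the robot, and variables do not carry over. Pictures are saved under pics/ and viewed, at most 10 in all, crops included, and the job is handed in when it is done.

```bash
mkdir -p pics; cat > h.py <<'E'
import numpy as np, cv2
from workcell import sense, camera
def snap(n,f):
    c=camera(n); cv2.imwrite('pics/'+f,cv2.cvtColor(c['pixels'],cv2.COLOR_RGB2BGR))
    np.savez('pics/'+f+'.npz',**c); return c
def load(f): return np.load('pics/'+f+'.npz')
def ray(c,u,v):
    R=c['R'];d=R.T@np.array([(u-c['cx'])/c['fx'],(v-c['cy'])/c['fy'],1]);return -R.T@c['t'],d
def at_z(c,u,v,z):
    o,d=ray(c,u,v);return o+d*(z-o[2])/d[2]
def proj(c,X):
    p=c['R']@np.array(X,float)+c['t'];return c['fx']*p[0]/p[2]+c['cx'],c['fy']*p[1]/p[2]+c['cy']
E
python3 - <<'E'
from h import *
for n in('scene','top'):
    c=snap(n,n+'0.png');print(n,-c['R'].T@c['t'],c['R'][2])
print(sense())
E
```

```text
scene [1381.79001782 -232.35532186 1216.09214981] [-0.56326548  0.17830989 -0.80680703]
top [ 450.32013168    9.80040635 1285.99580949] [ 0.13093618  0.00181981 -0.99138913]
{'clock': 0.1, 'q': array([ 1.10258897e+00,  3.53555876e-01,  1.63404790e+00, -4.25950933e-05,
        1.15522123e+00, -2.37284904e-03]), 'dq': array([ 0.00021904,  0.00079795, -0.00084033, -0.00044848, -0.00184227,
       -0.00031422]), 'effort': array([-9.61064761e-04, -5.94911885e+01, -3.34928870e+01,  6.97552459e-02,
        1.84519286e-02, -5.07661957e-05]), 'tool_pos': array([280.50660999, 557.96534261, 176.65825448]), 'eef_rot': array([-1.24702798e-04,  2.30808560e-01,  9.72998987e-01, -6.03737296e-04]), 'ft_force': array([-0.09515365, -0.27332963, -0.11949415]), 'torque': array([-0.0198968 ,  0.02908824, -0.04050086]), 'gripper_force': 0.0, 'finger_gap': 1.0000435954322149}
```

View pics/scene0.png

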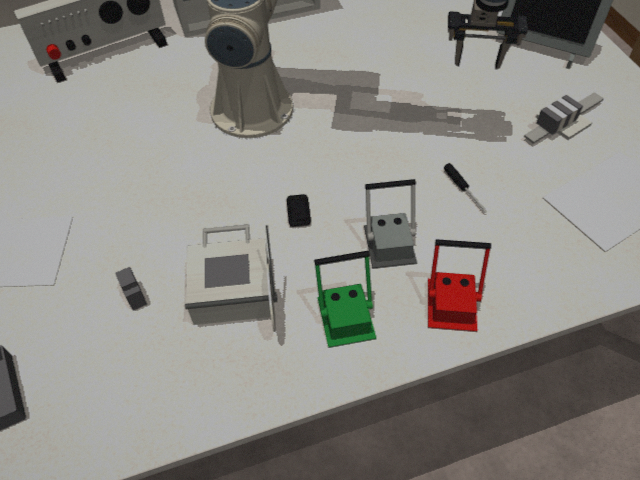

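View pics/top0.png

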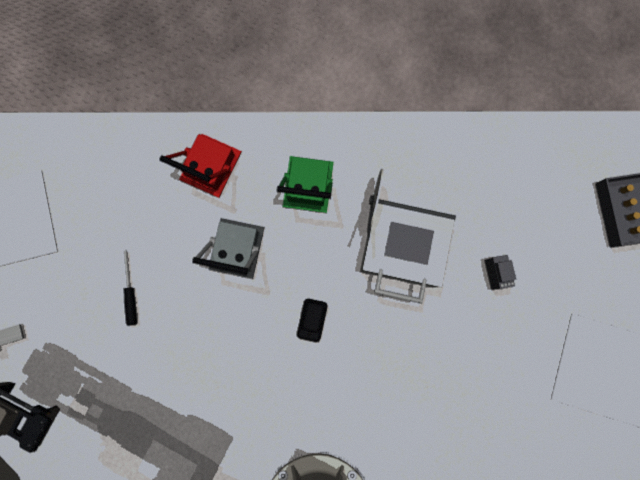

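The top view shows three levers: red at (207,162), green at (307,182) and grey at (237,245). The grey one matches the lever_box description, because the red and green ones are ruled out by name. The station is at (410,245), with its bar at (400,295) and its protractor and pointer at (370,225). The next step is enlarged crops of both.

```bash
python3 - <<'E'
import cv2,numpy as np
t=cv2.imread('pics/top0.png');s=cv2.imread('pics/scene0.png')
def z(i,x,y,w,h,k):return cv2.resize(i[y:y+h,x:x+w],None,fx=k,fy=k,interpolation=cv2.INTER_CUBIC)
a=z(t,185,205,100,75,4);b=z(t,345,160,125,150,4)   # 400x300, 500x600
cv2.imwrite('pics/c_top.png',np.hstack([np.vstack([z(t,185,205,75,75,4),z(s,350,170,75,75,4)]),z(t,345,160,120,150,4)]))
cv2.imwrite('pics/c_scene.png',z(s,175,215,125,125,4.8))
E
```

```text
(no output)
```

View pics/c_top.png

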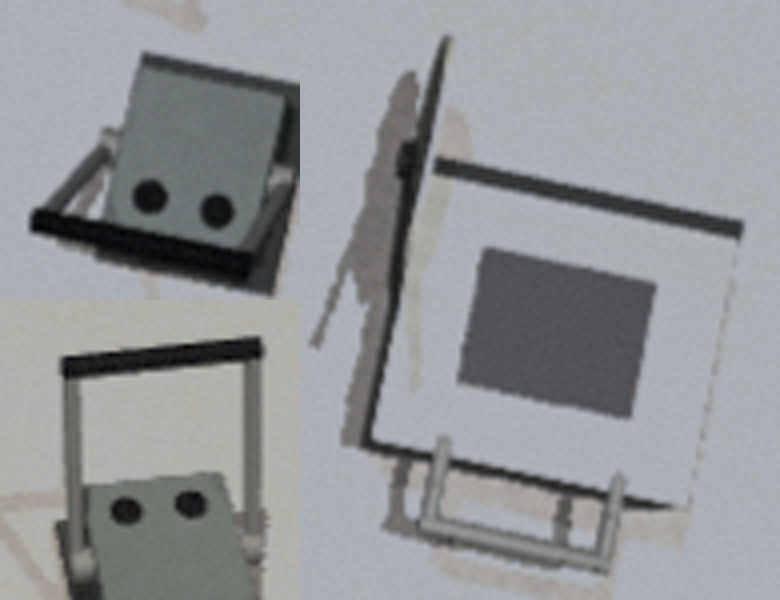

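View pics/c_scene.png

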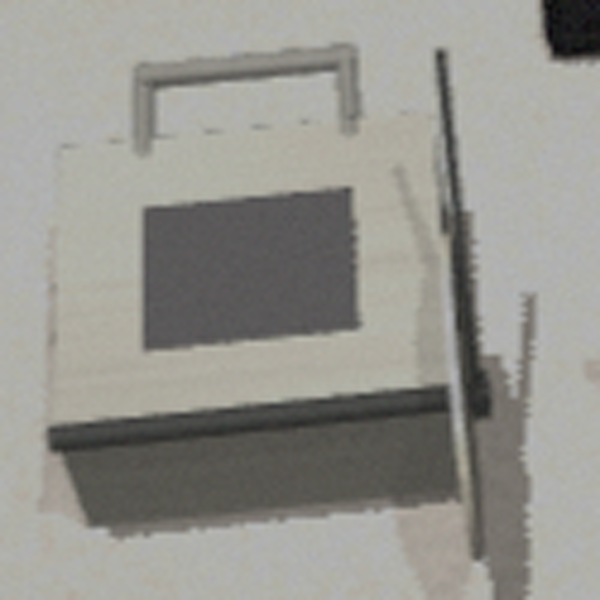

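The crops confirm that the grey unit is the lever box, with its lever leaning towards the robot. In the top view its bar runs (193,260)–(248,271), and in the scene view (365.5,186)–(415.5,182). The cover bar runs (377.5,291)–(422,301) in the top view. The pointer tip is at about (266.7,225.4) in the scene view.

```bash
cat > fit.py <<'E'
from h import *
from scipy.optimize import least_squares
T=load('top0.png');S=load('scene0.png')
def W(p,l):
    c,s=np.cos(p[2]),np.sin(p[2]);return [p[0]+c*l[0]-s*l[1],p[1]+s*l[0]+c*l[1],l[2]]
def fit(obs,p0,extra=None):
    f=lambda p:np.concatenate([np.array(proj(c,W(p,l)))-uv for c,uv,l in obs])
    r=least_squares(f,p0,x_scale=[10,10,.1]);print(np.round(r.x,3),np.round(r.fun,1));return r.x
b=130*np.sin(.45);h=45+130*np.cos(.45)
cr=lambda u,v:(185+u/4,205+v/4)
lv=fit([(T,(193,260),(-b,59,h)),(T,(248,271.3),(-b,-59,h)),(S,(415.5,181.75),(-b,59,h)),(S,(365.5,186.25),(-b,-59,h))],[650,200,0])
sr=lambda u,v:(345+(u-300)/4,160+v/4); ss=lambda u,v:(175+u/4.8,215+v/4.8)
st=fit([(T,sr(425,525),(-122,55,85)),(T,sr(610,563),(-122,-55,85)),(S,ss(355,52),(-122,55,85)),(S,ss(135,72),(-122,-55,85)),
 (T,sr(365,443),(-80,90,88)),(T,sr(690,507),(-80,-90,88))],[650,-100,0])
if __name__=='__main__':
    print('lever bar',W(lv,(-b,0,h)),'pivot',W(lv,(0,0,45)),'stop',W(lv,(b,0,h)),'cover bar',W(st,(-122,0,85)),'hinge',W(st,(80,0,85)))
    print('obs tip scene',ss(440,50))
    for a in np.arange(.4,1,.1):
        X=W(st,(80-160*np.cos(a),101,85+160*np.sin(a)));print(round(a,2),np.round(proj(S,X),1),np.round(proj(T,X),1))
    print(proj(S,W(st,(80,101,85))),proj(T,W(st,(80,101,85))))
E
python3 fit.py
```

```text
[ 6.01005e+02  1.93479e+02 -2.11000e-01] [-0.6 -0.6 -1.4 -0.4 -1.2 -0.3 -1.2  0.2]
[ 6.00672e+02 -2.08795e+02 -2.05000e-01] [-2.2  0.2 -0.2  0.6 -1.1 -0.6 -1.6  0.2  1.2 -0.8 -1.3 -0.7]
lever bar [np.float64(545.7143066800451), np.float64(205.32652699804402), np.float64(162.058123305848)] pivot [np.float64(601.0047499280607), np.float64(193.47905243378153), 45] stop [np.float64(656.2951931760764), np.float64(181.63157786951905), np.float64(162.058123305848)] cover bar [np.float64(481.2169296483546), np.float64(-184.00388335707646), 85] hinge [np.float64(679.0024799567543), np.float64(-225.0511255202654), 85]
obs tip scene (266.6666666666667, 225.41666666666666)
0.4 [266.5 225.1] [361.1 261. ]
0.5 [266.1 223.6] [362.4 257.2]
0.6 [265.8 222.8] [363.8 252.7]
0.7 [265.6 222.7] [365.2 247.5]
0.8 [265.5 223.3] [366.8 241.7]
0.9 [265.4 224.7] [368.4 235.3]
(np.float64(273.7526050103559), np.float64(295.33881494939595)) (np.float64(370.7918111508584), np.float64(200.95292020541717))
```

```bash
python3 -m handwheel '[[[265,-353,40,0,0,-75,1],[265,-353,40,0,0,-75,1],[265,-353,40,0,0,-75,1],[265,-353,40,0,0,-75,1],[265,-353,40,0,0,-75,1],[265,-353,40,0,0,-75,0.5],[265,-353,40,0,0,-75,0.5],[265,-353,40,0,0,-75,0.5],[265,-353,40,0,0,-75,0.5],[265,-353,40,0,0,-75,0.5],[265,-353,40,0,0,-75,0.5],[265,-353,40,0,0,-75,0.5],[265,-353,40,0,0,-75,0.5],[265,-353,40,0,0,-75,0.5],[265,-353,40,0,0,-75,0.5],[265,-353,40,0,0,-75,0.5]]]' 15
python3 - <<'E'
from fit import *
c=snap('top','t1.png');s=snap('scene','s1.png')
print(sense()['q'])
k=12
def z(c,x,y,w,h):
    i=cv2.cvtColor(c['pixels'],cv2.COLOR_RGB2BGR)[y:y+h,x:x+w];return cv2.resize(i,None,fx=400/w,fy=600/h,interpolation=cv2.INTER_CUBIC)
cv2.imwrite('pics/c2.png',np.hstack([z(T,340,190,60,90),z(s,370,100,80,120)]))
E
```

```text
clock: 1.43
tool_pos: [544.9, 206.5, 217.1]
eef_rot: [-0.0, 0.775, 0.632, -0.0]
ft_force: [0.0, -0.2, 0.4]
finger_gap: 0.498
gripper_force: 0.0
[ 6.01005e+02  1.93479e+02 -2.11000e-01] [-0.6 -0.6 -1.4 -0.4 -1.2 -0.3 -1.2  0.2]
[ 6.00672e+02 -2.08795e+02 -2.05000e-01] [-2.2  0.2 -0.2  0.6 -1.1 -0.6 -1.6  0.2  1.2 -0.8 -1.3 -0.7]
[3.59273651e-01 2.51954681e-01 1.68196477e+00 9.97547607e-05
 1.20791665e+00 5.61334953e-01]
```

View pics/c2.png

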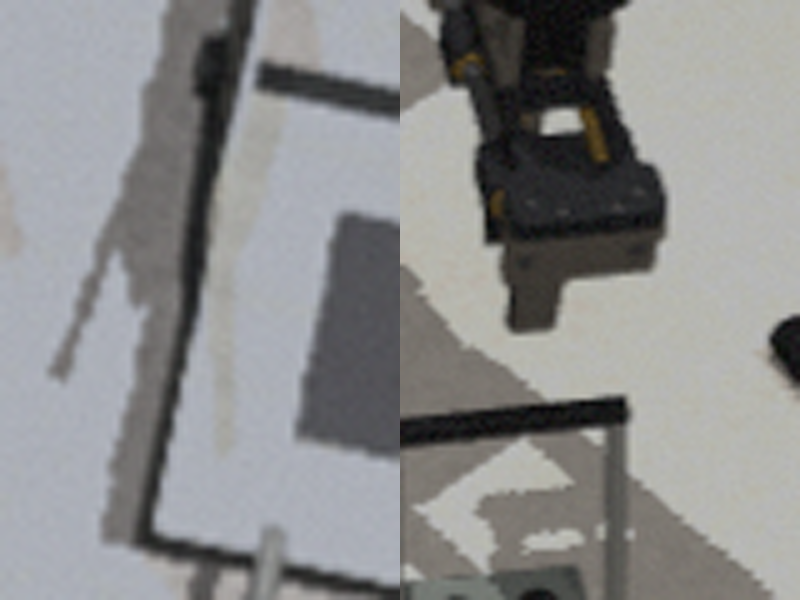

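```bash
python3 - <<'E'
from fit import *
full=lambda u,v:(340+u*.15,190+v*.15)
P=np.array(W(st,(-80,90,86.0)));Q=at_z(T,*full(105,540),0);L=(Q-P)/P[2];print('light per z',L)
tip=at_z(T,*full(57,375),0); 
for a in np.arange(.4,1.01,.05):
    X=np.array(W(st,(80-160*np.cos(a),101,85+160*np.sin(a))));print(round(a,2),np.round((X+L*X[2]-tip)[:2],1))
# check: lever rest bar +y end shadow in top & cover bar
lb=np.array(W(lv,(-b,59,h)));print('lever end shadow top px',proj(T,lb+L*lb[2]),'scene',proj(S,lb+L*lb[2]))
cb=np.array(W(st,(-122,55,85)));print('cover bar end shadow top',proj(T,cb+L*cb[2]))
# overlay marks: second light
tip2=at_z(T,*full(222,450),88)
print('tip2 local',tip2)
E
```

```text
[ 6.01005e+02  1.93479e+02 -2.11000e-01] [-0.6 -0.6 -1.4 -0.4 -1.2 -0.3 -1.2  0.2]
[ 6.00672e+02 -2.08795e+02 -2.05000e-01] [-2.2  0.2 -0.2  0.6 -1.1 -0.6 -1.6  0.2  1.2 -0.8 -1.3 -0.7]
light per z [ 0.04663865  0.09158244 -1.        ]
0.4 [-42.9  -2.9]
0.45 [-39.3  -2.9]
0.5 [-35.4  -3. ]
0.55 [-31.1  -3.2]
0.6 [-26.6  -3.5]
0.65 [-21.7  -3.8]
0.7 [-16.5  -4.3]
0.75 [-11.   -4.8]
0.8 [-5.3 -5.4]
0.85 [ 0.7 -6.1]
0.9 [ 7.  -6.9]
0.95 [13.5 -7.7]
1.0 [20.1 -8.7]
lever end shadow top px (np.float64(201.2672487379652), np.float64(262.6544668010355)) scene (np.float64(413.8678267224775), np.float64(224.61225265133913))
cover bar end shadow top (np.float64(366.73845594309785), np.float64(291.01577720733997))
tip2 local [ 568.6627404  -129.33084224   88.        ]
```

```bash
python3 -m handwheel '[[[0,0,-35,0,0,0,0.5],[0,0,-67,0,0,0,0.5],[0,0,-67,0,0,0,0.5],[0,0,-67,0,0,0,0.5]]]'
```

```text
clock: 1.87
tool_pos: [544.3, 205.5, 149.4]
eef_rot: [-0.001, 0.775, 0.632, -0.002]
ft_force: [0.7, 0.3, 2.0]
finger_gap: 0.498
gripper_force: 0.0
```

```bash
python3 -m handwheel '[[[10,-2,0,0,0,0,0.5],[20,-4,0,0,0,0,0.5],[29,-6,0,0,0,0,0.5],[39,-8,0,0,0,0,0.5],[49,-10,0,0,0,0,0.5],[59,-12.5,0,0,0,0,0.5],[68,-14.5,0,0,0,0,0.5],[78,-16.5,0,0,0,0,0.5],[88,-19,0,0,0,0,0.5],[98,-21,0,0,0,0,0.5],[108,-23,0,0,0,0,0.5],[117,-25,0,0,0,0,0.5],[117,-25,0,0,0,0,0.5],[117,-25,0,0,0,0,0.5]]]'
```

```text
clock: 3.03
tool_pos: [662.9, 180.2, 150.0]
eef_rot: [-0.0, 0.776, 0.631, -0.0]
ft_force: [-0.0, -0.1, -0.4]
finger_gap: 0.502
gripper_force: 0.0
```

```bash
python3 - <<'E'
from h import *
s=snap('scene','s2.png');t=snap('top','t2.png')
def z(c,x,y,w,h):
    i=cv2.cvtColor(c['pixels'],cv2.COLOR_RGB2BGR)[y:y+h,x:x+w];return cv2.resize(i,(400,600),interpolation=cv2.INTER_CUBIC)
cv2.imwrite('pics/c3.png',np.hstack([z(s,340,130,100,150),z(t,170,180,100,150)]))
E
```

```text
(no output)
```

View pics/c3.png

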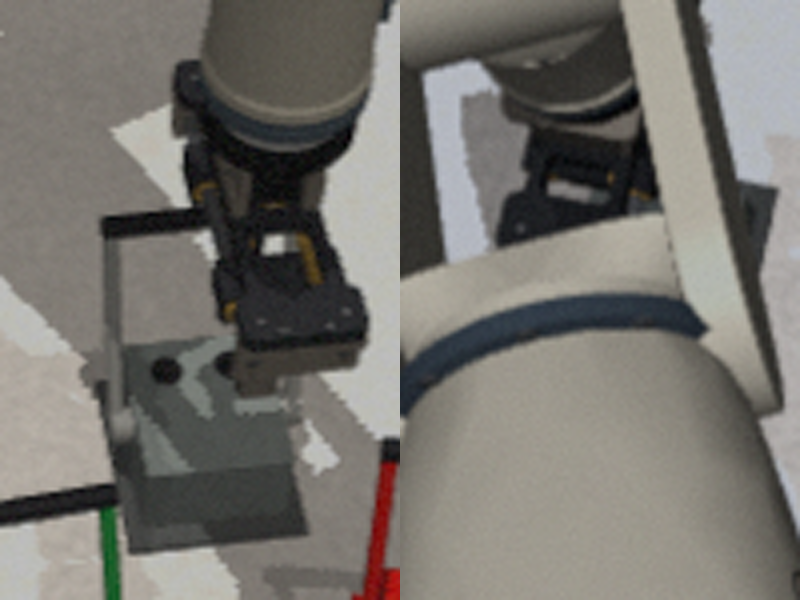

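```bash
python3 - <<'E'
from fit import *
for nm,X in(('s1 tcp',(545,206.5,217)),('s2 tcp',(662.9,180.2,150))):
    X=np.array(X,float)
    for o in (-32,0,32):
        print(nm,o,np.round(proj(S,X+o*np.array([.979,-.203,0])),1),np.round(proj(T,X+o*np.array([.979,-.203,0])),1))
from workcell import grip_depth; print(grip_depth() if callable(grip_depth) else grip_depth, proj(S,W(lv,(-b,0,h))), proj(S,W(lv,(b,0,h))))
E
```

```text
[ 6.01005e+02  1.93479e+02 -2.11000e-01] [-0.6 -0.6 -1.4 -0.4 -1.2 -0.3 -1.2  0.2]
[ 6.00672e+02 -2.08795e+02 -2.05000e-01] [-2.2  0.2 -0.2  0.6 -1.1 -0.6 -1.6  0.2  1.2 -0.8 -1.3 -0.7]
s1 tcp -32 [388.9 157.1] [210.6 278.8]
s1 tcp 0 [391.6 167.3] [214.2 263.2]
s1 tcp 32 [394.4 177.8] [217.8 247.8]
s2 tcp -32 [396.1 216.5] [229.9 226. ]
s2 tcp 0 [398.9 227.6] [233.1 211.7]
s2 tcp 32 [401.8 239.1] [236.4 197.6]
18.700000000000003 (np.float64(389.3850803110433), np.float64(183.90849161466318)) (np.float64(398.82337691591624), np.float64(221.89564100488158))
```

```bash
python3 - <<'E'
from fit import *
X=np.array([280.5,558,176.7]);d=np.array([np.cos(np.radians(63.3)),np.sin(np.radians(63.3)),0])
for o in(-46,-64,0,46,64):print('start',o,np.round(proj(S,X+o*d),1),np.round(proj(T,X+o*d),1))
print(proj(S,X+[0,0,30]))
d=np.array([.979,-.203,0])
for z in (0,15,30,88):print(z,np.round(proj(S,np.array([545,206.5,217+z])+d*(32 if z<88 else 94)),1))
def z(c,x,y,w,h):
    i=cv2.cvtColor(c['pixels'],cv2.COLOR_RGB2BGR)[y:y+h,x:x+w];return cv2.resize(i,(400,400),interpolation=cv2.INTER_CUBIC)
cv2.imwrite('pics/c4.png',np.hstack([z(S,435,0,100,100),z(T,0,370,100,100)]))
E
```

```text
[ 6.01005e+02  1.93479e+02 -2.11000e-01] [-0.6 -0.6 -1.4 -0.4 -1.2 -0.3 -1.2  0.2]
[ 6.00672e+02 -2.08795e+02 -2.05000e-01] [-2.2  0.2 -0.2  0.6 -1.1 -0.6 -1.6  0.2  1.2 -0.8 -1.3 -0.7]
start -46 [456.3  75. ] [ 61.3 405.9]
start -64 [449.5  74.4] [ 69. 410.]
start 0 [473.8  76.3] [ 41.6 395.4]
start 46 [491.4  77.6] [ 22.1 385. ]
start 64 [498.3  78.1] [ 14.5 380.9]
(np.float64(476.00787024528455), np.float64(66.97735678732516))
0 [394.4 177.8]
15 [395.  173.2]
30 [395.6 168.5]
88 [404.  171.2]
```

View pics/c4.png

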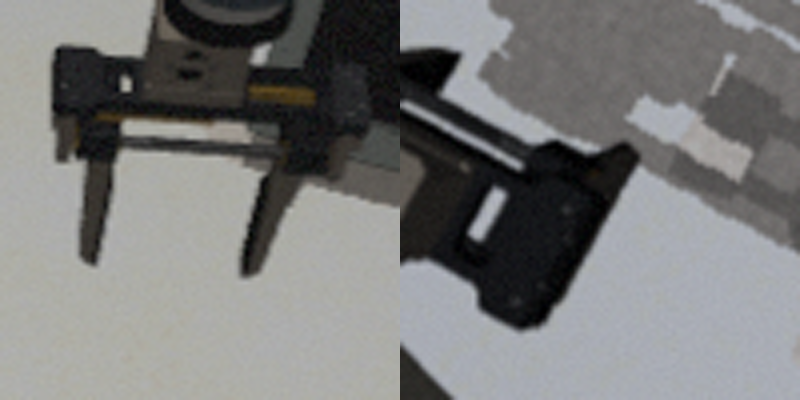

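The picture shows the lever still at rest, with its bar at crop (100,224). The fingertips appear about 30 mm higher than the reported TCP, so they passed over the bar. I'll go back and come in lower.

```bash
python3 -m handwheel '[[[0,0,40,0,0,0,0.5],[-30,6,50,0,0,0,0.5],[-70,15,50,0,0,0,0.5],[-110,24,50,0,0,0,0.5],[-117,25,50,0,0,0,0.5],[-117,25,50,0,0,0,0.5],[-117,25,10,0,0,0,0.5],[-117,25,-10,0,0,0,0.5],[-117,25,-20,0,0,0,0.5],[-117,25,-30,0,0,0,0.5],[-117,25,-30,0,0,0,0.5],[-117,25,-30,0,0,0,0.5]]]'
python3 -m handwheel '[[[10,-2,0,0,0,0,0.5],[20,-4,0,0,0,0,0.5],[25,-5,0,0,0,0,0.5],[25,-5,0,0,0,0,0.5]]]'
```

```text
clock: 4.13
tool_pos: [546.5, 205.4, 120.5]
eef_rot: [0.0, 0.776, 0.631, 0.0]
ft_force: [0.0, 0.7, 0.6]
finger_gap: 0.499
gripper_force: 0.0
clock: 4.47
tool_pos: [571.5, 200.5, 121.3]
eef_rot: [-0.001, 0.776, 0.631, -0.0]
ft_force: [-6.3, 1.1, 3.4]
finger_gap: 0.499
gripper_force: 3.4
```

```bash
python3 -m handwheel '[[[10,-2,0,0,0,0,0.5],[20,-4,0,0,0,0,0.5],[29,-6,0,0,0,0,0.5],[39,-8,0,0,0,0,0.5],[49,-10,0,0,0,0,0.5],[59,-12.5,0,0,0,0,0.5],[68,-14.5,0,0,0,0,0.5],[78,-16.5,0,0,0,0,0.5],[88,-19,0,0,0,0,0.5],[88,-19,0,0,0,0,0.5]]]'
python3 -m handwheel '[[[4,-1,0,0,0,0,0.5],[8,-2,0,0,0,0,0.5],[8,-2,0,0,0,0,0.5]]]'
```

```text
clock: 5.3
tool_pos: [657.3, 181.4, 118.8]
eef_rot: [-0.002, 0.776, 0.631, -0.002]
ft_force: [-10.2, 3.6, -2.3]
finger_gap: 0.498
gripper_force: 4.9
clock: 5.55
tool_pos: [663.4, 179.4, 118.1]
eef_rot: [-0.003, 0.776, 0.631, -0.004]
ft_force: [-10.9, 3.7, -7.6]
finger_gap: 0.503
gripper_force: 5.9
```

```bash
python3 -m handwheel '[[[3,-0.6,0,0,0,0,0.5],[6,-1.2,0,0,0,0,0.5],[6,-1.2,0,0,0,0,0.5]]]'
python3 -m handwheel '[[[2,-0.4,0,0,0,0,0.5],[4,-0.8,0,0,0,0,0.5],[4,-0.8,0,0,0,0,0.5]]]'
```

```text
clock: 5.8
tool_pos: [668.4, 178.1, 117.6]
eef_rot: [-0.003, 0.776, 0.631, -0.004]
ft_force: [-13.2, 3.1, -8.8]
finger_gap: 0.505
gripper_force: 6.6
clock: 6.05
tool_pos: [671.7, 177.3, 117.2]
eef_rot: [-0.004, 0.776, 0.631, -0.005]
ft_force: [-14.3, 4.0, -9.8]
finger_gap: 0.503
gripper_force: 7.2
```

```bash
python3 -m handwheel '[[[2,-0.4,0,0,0,0,0.5],[4,-0.8,0,0,0,0,0.5],[4,-0.8,0,0,0,0,0.5]]]'
python3 -m handwheel '[[[2,-0.4,0,0,0,0,0.5],[4,-0.8,0,0,0,0,0.5],[4,-0.8,0,0,0,0,0.5]]]'
```

```text
clock: 6.3
tool_pos: [672.3, 177.1, 116.7]
eef_rot: [-0.006, 0.776, 0.631, -0.007]
ft_force: [-25.0, 5.9, -5.7]
finger_gap: 0.497
gripper_force: 12.5
clock: 6.55
tool_pos: [675.0, 176.5, 116.5]
eef_rot: [-0.007, 0.776, 0.631, -0.008]
ft_force: [-28.8, 7.6, -3.3]
finger_gap: 0.554
gripper_force: 15.0
```

The force jumped from 14 to 25 N with almost no travel, so the lever is at its stop. Now I'll let it return under control.

```bash
python3 -m handwheel '[[[-12,2.5,0,0,0,0,0.5],[-24,5,0,0,0,0,0.5],[-36,7.5,0,0,0,0,0.5],[-48,10,0,0,0,0,0.5],[-60,12.5,0,0,0,0,0.5],[-72,15,0,0,0,0,0.5],[-84,17.5,0,0,0,0,0.5],[-96,20,0,0,0,0,0.5],[-108,22.5,0,0,0,0,0.5],[-120,25,0,0,0,0,0.5],[-130,27,0,0,0,0,0.5],[-139,29,0,0,0,0,0.5],[-139,29,0,0,0,0,0.5],[-139,29,0,0,0,0,0.5]]]'
```

```text
clock: 7.72
tool_pos: [546.4, 205.1, 121.0]
eef_rot: [0.0, 0.775, 0.632, 0.001]
ft_force: [0.2, -0.3, 0.5]
finger_gap: 0.497
gripper_force: 0.0
```

```bash
python3 -m handwheel '[[[0,0,40,0,0,0,0.5],[0,0,80,0,0,0,0.5],[0,0,115,0,0,0,0.35],[-8,-40,115,0,0,0,0.35],[-65,-389,115,0,0,0,0.35],[-65,-389,115,0,0,0,0.35],[-65,-389,115,0,0,0,0.35],[-65,-389,115,0,0,0,0.35],[-65,-389,115,0,0,0,0.35],[-65,-389,115,0,0,0,0.35],[-65,-389,115,0,0,0,0.35],[-65,-389,115,0,0,0,0.35],[-65,-389,115,0,0,0,0.35],[-65,-389,115,0,0,0,0.35],[-65,-389,75,0,0,0,0.35],[-65,-389,35,0,0,0,0.35],[-65,-389,10,0,0,0,0.35],[-65,-389,-10,0,0,0,0.35],[-65,-389,-10,0,0,0,0.35],[-65,-389,-10,0,0,0,0.35]]]'
python3 - <<'E'
from h import *
s=snap('scene','s3.png');t=snap('top','t3.png')
def z(c,x,y,w,h):
    i=cv2.cvtColor(c['pixels'],cv2.COLOR_RGB2BGR)[y:y+h,x:x+w];return cv2.resize(i,(400,400),interpolation=cv2.INTER_CUBIC)
cv2.imwrite('pics/c5.png',np.hstack([z(s,170,150,120,120),s['pixels'][150:270,330:450,::-1].repeat(4,0).repeat(4,1)[40:440,40:440]]))
print(np.round(proj(s,(481,-184,110)),1))
E
```

```text
clock: 9.38
tool_pos: [480.8, -183.7, 110.0]
eef_rot: [-0.001, 0.775, 0.632, -0.0]
ft_force: [1.0, 0.9, 0.7]
finger_gap: 0.35
gripper_force: 0.0
[223.2 221.1]
```

View pics/c5.png

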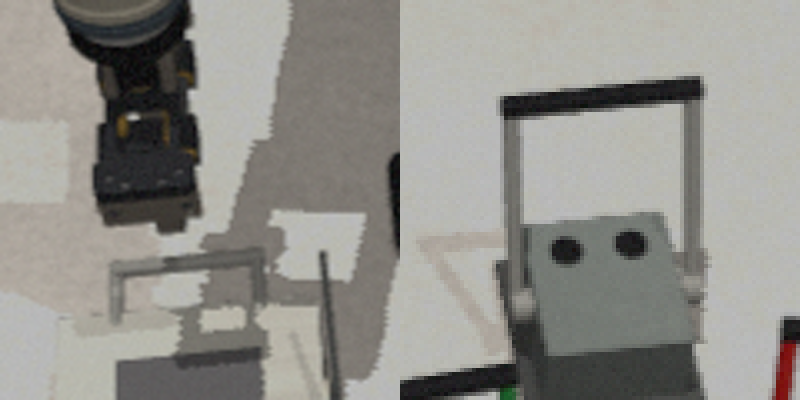

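The crop shows the lever back at rest. The gripper's fingers at (172,232) are above the cover bar, which runs (110,268)–(265,255). I'll descend.

```bash
python3 -m handwheel '[[[0,0,-20,0,0,0,0.35],[0,0,-40,0,0,0,0.35],[0,0,-55,0,0,0,0.35],[0,0,-68,0,0,0,0.35],[0,0,-68,0,0,0,0.35],[0,0,-68,0,0,0,0.35]]]'
python3 -m handwheel '[[[0,0,0,0,0,0,0.1],[0,0,0,0,0,0,0],[0,0,0,0,0,0,0],[0,0,0,0,0,0,0],[0,0,0,0,0,0,0],[0,0,0,0,0,0,0]]]' 15
```

```text
clock: 9.98
tool_pos: [481.6, -184.4, 43.4]
eef_rot: [0.001, 0.775, 0.631, 0.0]
ft_force: [0.6, 0.2, 0.3]
finger_gap: 0.35
gripper_force: 0.0
clock: 10.48
tool_pos: [483.4, -184.9, 43.6]
eef_rot: [0.002, 0.776, 0.631, 0.001]
ft_force: [5.0, -0.4, -0.4]
finger_gap: 0.123
gripper_force: 15.0
```

```bash
python3 -m handwheel '[[[2,-0.4,10,0,0,0,0],[3,-0.6,20,0,0,0,0],[4.2,-1,30,0,0,0,0],[6,-1.2,40,0,0,0,0],[8.2,-1.7,50,0,0,0,0],[10.8,-2.2,60,0,0,0,0],[14,-3,69.5,0,0,0,0],[17.5,-3.6,79,0,0,0,0],[21.7,-4.5,88,0,0,0,0],[26.2,-5.4,97,0,0,0,0],[31.2,-6.5,106,0,0,0,0],[36.5,-7.6,114,0,0,0,0],[36.5,-7.6,114,0,0,0,0],[36.5,-7.6,114,0,0,0,0],[36.5,-7.6,114,0,0,0,0]]]' 25
python3 - <<'E'
from h import *
s=snap('scene','s4.png');t=snap('top','t4.png')
def z(c,x,y,w,h):
    i=cv2.cvtColor(c['pixels'],cv2.COLOR_RGB2BGR)[y:y+h,x:x+w];return cv2.resize(i,(400,600),interpolation=cv2.INTER_CUBIC)
cv2.imwrite('pics/c6.png',np.hstack([z(s,195,185,100,150),z(t,335,170,100,150)]))
E
```

```text
clock: 11.73
tool_pos: [514.4, -191.6, 156.2]
eef_rot: [-0.002, 0.775, 0.632, -0.002]
ft_force: [-8.1, -3.4, -2.5]
finger_gap: 0.123
gripper_force: 25.0
```

View pics/c6.png

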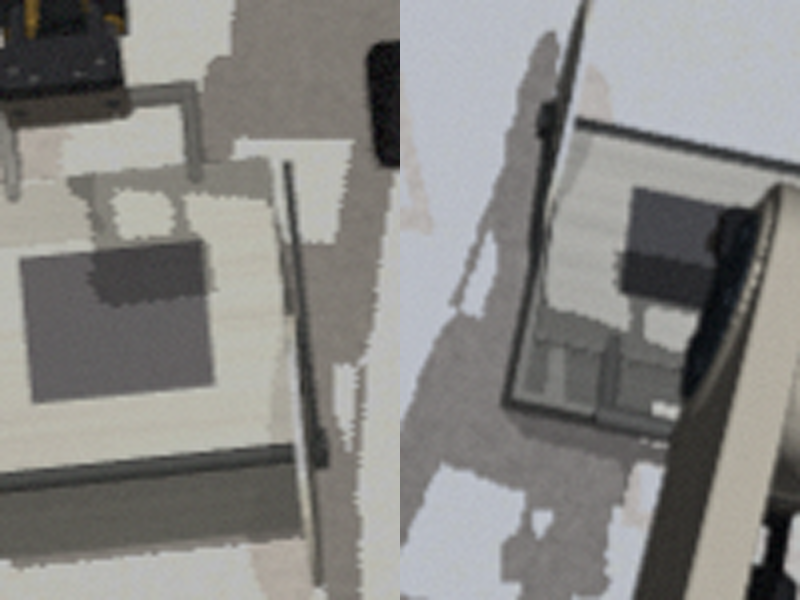

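Crop: the cover is up at about 0.6. In the scene view the pointer runs from hub (320,465) to tip (288,163), and it still stands well past the cover. In the top view the strip looks wide down to about (540,260). I'll check its brightness profile numerically.

```bash
python3 - <<'E'
from h import *
for f in('top0.png','t4.png'):
    g=cv2.cvtColor(load(f)['pixels'],cv2.COLOR_RGB2GRAY);print(f,'cols 360..378')
    for v in range(220,264,2):print(v,g[v,360:379])
E
```

```text
top0.png cols 360..378
220 [112 108 110 112 111 111 112 106  70  37  37  82 137 165 170 168 166 168
 168]
222 [110 108 112 112 107 111 116 103  59  37  42 105 140 162 169 168 170 168
 171]
224 [112 110 110 112 110 111 115  86  40  31  45 110 153 164 165 166 165 167
 173]
226 [107 104 110 115 117 114 115  76  38  36  54 113 160 169 166 167 167 175
 176]
228 [117 117 116 117 114 115 100  64  36  32  57 146 171 168 170 173 177 175
 173]
230 [109 113 111 107 108 110 100  59  36  37  68 145 165 166 164 173 175 178
 173]
232 [112 110 113 110 112 114 110  62  34  41 114 153 167 162 164 168 175 173
 175]
234 [114 116 119 116 118 123 115  71  33  52 150 167 163 161 161 166 174 174
 173]
236 [152 161 135 111 113 120 114  63  39  71 156 168 167 166 166 171 174 173
 175]
238 [175 139 113 116 118 119  95  55  51 124 167 169 170 165 169 172 174 175
 174]
240 [173 134 112 111 117 113  75  48  83 156 175 173 168 171 170 174 175 174
 176]
242 [136 107 105 109 113  98  60  56 137 170 174 167 167 171 168 170 174 177
 178]
244 [132 107 109 115 109  81  49  62 154 176 173 173 166 164 163 174 175 176
 173
[... 1895 characters left out ...]
92 100 136 151 164 169 166 169
 168]
248 [123 124 122 123  92  56  56 101 115  90  94  98 100  98 102 102 103 103
 107]
250 [125 125 125 121  83  55  72 109 117  94  93 101 100  98 100 102  97  98
  98]
252 [120 121 124 102  66  51  96 119 106  99 100 103  99 101 100 103  96  97
 100]
254 [123 122 122  83  53  66 111 118  92  96 105  95  95 103 102 105 103 100
  99]
256 [125 122 106  72  52  89 117 114  97  81  86  90  91  96  94  94  80  87
  97]
258 [128 123  95  59  57 103 118 107  95  93  92  93 112 119 123 119 101  91
  80]
260 [125 117  71  52  74 116 116 108  97  97  92  98 114 122 124 119 101  93
  95]
262 [126  98  62  49  99 117 110  95  97  95  95  98 118 125 127 121 106  98
  94]
```

The top profile shows the pointer's darker strip (about 36 against 52 for the box side) ending near row 237, which means about 0.87 rad. The shadow and the scene view agree. I'll raise the cover to about 0.85 and compare it with the pointer directly.

```bash
python3 -m handwheel '[[[3,-0.6,5,0,0,0,0],[6.5,-1.4,10,0,0,0,0],[11,-2.3,15.5,0,0,0,0],[15.5,-3.2,21,0,0,0,0],[21,-4.3,27,0,0,0,0],[26.5,-5.5,32.5,0,0,0,0],[34,-7,39,0,0,0,0],[34,-7,39,0,0,0,0],[34,-7,39,0,0,0,0],[34,-7,39,0,0,0,0]]]'
python3 - <<'E'
from h import *
s=snap('scene','s5.png');t=snap('top','t5.png')
def z(c,x,y,w,h):
    i=cv2.cvtColor(c['pixels'],cv2.COLOR_RGB2BGR)[y:y+h,x:x+w];return cv2.resize(i,(400,600),interpolation=cv2.INTER_CUBIC)
cv2.imwrite('pics/c7.png',np.hstack([z(s,205,185,80,120),z(t,345,185,60,90)]))
g=cv2.cvtColor(t['pixels'],cv2.COLOR_RGB2GRAY)
for v in range(222,262,2):print(v,g[v,360:385])
E
```

```text
clock: 12.67
tool_pos: [545.9, -198.5, 195.9]
eef_rot: [-0.004, 0.775, 0.632, -0.004]
ft_force: [-21.2, -2.6, 12.1]
finger_gap: 0.116
gripper_force: 25.2
222 [121 121 127 123 127 125 127 112  66  40  48 115 109  95  81 132 149 148
 147 147 144 151 151 150 145]
224 [122 122 122 124 127 126 125  95  50  37  52 105 107  93  87 128 144 145
 143 146 147 145 147 149 147]
226 [120 120 125 130 129 125 129  87  38  26  42  81  94  95 107 132 145 144
 141 142 141 145 143 144 144]
228 [127 129 128 129 129 129 116  72  36  26  40  75  92  89 117 141 145 146
 147 148 145 143 143 147 142]
230 [123 125 125 122 123 125 113  64  28  21  46  85  93  79  86  93  92  98
 118 129 129 138 144 145 146]
232 [125 122 125 124 126 124 118  68  31  29  67  90  96  76  84  89  87  89
  91  89  88  91  96 121 129]
234 [125 130 128 130 134 133 131  74  25  36 100 102  94  79  87  90  95  90
  89  90  90  92  92  88  92]
236 [125 126 124 124 130 135 123  69  26  49 108 117  99  83  86  93  89  91
  89  92  89  91  89  91  94]
238 [127 126 128 126 124 129 104  53  37  85 115 108  85  87  89  92  87  93
  89  91  89 
[... 493 characters left out ...]
  94  97  95  96  98  94  97
 114 123 102  92  93  94  95]
250 [127 126 124 122  83  54  74 108 123 105  96  93  97  96 104  98  96  94
 111 119 121 103  94  95  98]
252 [123 124 126 110  67  57  98 116 110 100  91  96  96  97 113 103  95  98
 116 122 123 106  93  94  96]
254 [123 124 120  82  54  67 113 120 104  97  93  93  97 106 117 100  92  95
 112 126 120 104  94  94  97]
256 [129 127 107  73  54  91 117 116  98  94  98  94  95 117 124 122 106  98
 116 121 122 104  96  90  95]
258 [128 126  95  61  60 107 122 108  94  93  95  99 115 122 121 121 104  96
 116 124 124 102  97  93  95]
260 [126 117  74  53  77 114 116 102  96 100  98  96 121 126 123 124 103  97
 117 121 122 105  96  95  92]
```

View pics/c7.png

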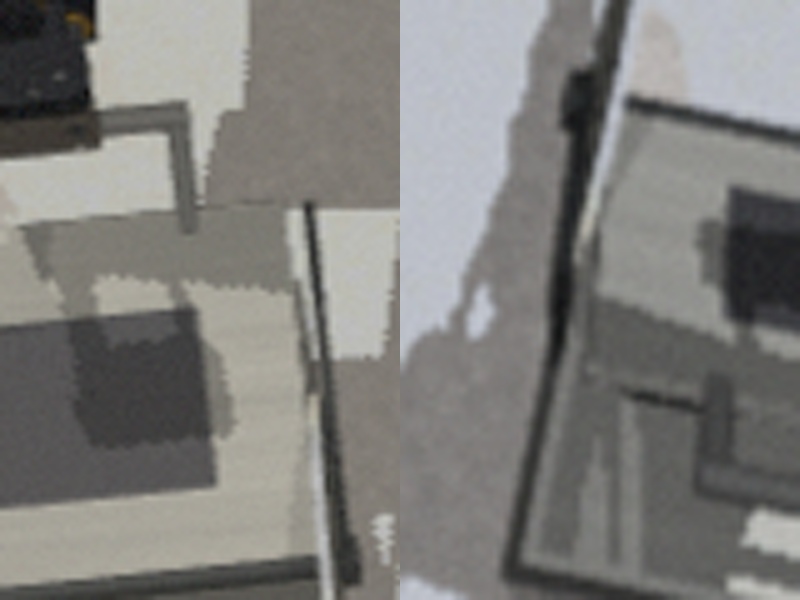

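The cover plate's front corner is at about (373,240) in the top view and the pointer tip ends at about (368,238.5), so they almost coincide. I'll compute both angles from the same model.

```bash
python3 - <<'E'
from fit import *
off=lambda p,r,y,a,d:W(p,(80-r*np.cos(a)-d*np.sin(a),y,85+r*np.sin(a)-d*np.cos(a)))
for dx in(0,2.5):
    p=st+[dx*.98,-dx*.2,0]
    for a in(.8,.85,.9):
        print(dx,a,'bar T',np.round(proj(T,off(p,202,55,a,0)),1),'S',np.round(proj(S,off(p,202,55,a,0)),1),'plate low corner T',np.round(proj(T,off(p,160,90,a,3)),1),'S top',np.round(proj(S,off(p,160,90,a,-3)),1),'tip low T',np.round(proj(T,off(p,160,101,a,3.5)),1),'S',np.round(proj(S,off(p,160,101,a,-3.5)),1))
E
```

```text
[ 6.01005e+02  1.93479e+02 -2.11000e-01] [-0.6 -0.6 -1.4 -0.4 -1.2 -0.3 -1.2  0.2]
[ 6.00672e+02 -2.08795e+02 -2.05000e-01] [-2.2  0.2 -0.2  0.6 -1.1 -0.6 -1.6  0.2  1.2 -0.8 -1.3 -0.7]
0 0.8 bar T [388.3 258.6] S [241.7 206.2] plate low corner T [371.7 243.9] S top [260.3 224.1] tip low T [366.4 243. ] S [265.5 223.5]
0 0.85 bar T [389.4 254.6] S [241.5 206.8] plate low corner T [372.6 240.8] S top [260.3 224.7] tip low T [367.2 239.9] S [265.4 224.2]
0 0.9 bar T [390.6 250.4] S [241.3 207.7] plate low corner T [373.4 237.6] S top [260.2 225.6] tip low T [368.1 236.7] S [265.4 225.1]
2.5 0.8 bar T [388.5 257.4] S [241.7 207.1] plate low corner T [372.  242.7] S top [260.4 225. ] tip low T [366.7 241.8] S [265.6 224.5]
2.5 0.85 bar T [389.7 253.4] S [241.5 207.7] plate low corner T [372.8 239.6] S top [260.4 225.7] tip low T [367.5 238.8] S [265.5 225.1]
2.5 0.9 bar T [390.8 249.2] S [241.3 208.6] plate low corner T [373.6 236.4] S top [260.3 226.5] tip low T [368.3 235.5] S [265.5 226. ]
```

```bash
python3 -m handwheel '[[[0,0,3,0,0,0,0],[0,0,6,0,0,0,0],[0,0,6,0,0,0,0],[0,0,6,0,0,0,0]]]'
cat > m.py <<'E'
from fit import *
import sys
def avg(n=8):return np.mean([camera('top')['pixels'].astype(float).mean(2) for _ in range(n)],0)
g=avg();np.save('pics/avg_%s.npy'%sys.argv[1],g)
print('pointer cols 366-370');
for v in range(230,245):print(v,np.round(g[v,365:383]).astype(int))
print(sense()['ft_force'],sense()['tool_pos'])
E
python3 m.py a
```

```text
clock: 13.1
tool_pos: [550.4, -199.3, 201.1]
eef_rot: [-0.0, 0.775, 0.631, -0.001]
ft_force: [-0.9, -6.4, -8.9]
finger_gap: 0.109
gripper_force: 23.5
[ 6.01005e+02  1.93479e+02 -2.11000e-01] [-0.6 -0.6 -1.4 -0.4 -1.2 -0.3 -1.2  0.2]
[ 6.00672e+02 -2.08795e+02 -2.05000e-01] [-2.2  0.2 -0.2  0.6 -1.1 -0.6 -1.6  0.2  1.2 -0.8 -1.3 -0.7]
pointer cols 366-370
230 [124 113  65  31  27  46  84  94  92  85  86  87  89  91  92 114 123 124]
231 [124 112  63  29  27  55  87  93  86  90  89  89  87  87  86  89  90  93]
232 [126 120  67  29  28  65  89  93  87  93  92  90  90  89  88  88  88  87]
233 [131 128  77  32  30  80  95  94  83  90  91  88  89  89  88  90  90  89]
234 [133 131  77  30  36 101 103  94  74  84  90  88  88  88  88  87  89  89]
235 [133 131  71  27  40 104 109  95  75  84  88  87  87  88  88  88  89  87]
236 [132 126  66  28  48 106 116  99  76  83  89  88  87  87  87  87  87  88]
237 [130 112  59  32  64 110 112  97  76  89  94  88  87  89  89  87  87  87]
238 [128 102  54  36  83 116 108  93  83  98 100  93  95  96  96  92  89  88]
239 [127  89  49  49  95 116 105  94  92  96 103  99 104 105 103 101  96  99]
240 [127  87  55  70 109 119 101  94  98  97 101  95  95  97 100  99 102 107]
241 [122  77  55  83 114 117 101  93  94  93  91  88  89  86  82  78  79  85]
242 [112  71  55  91 116 114 101  96  95  95  95  93  93  68  32  16  22  39]
243 [103  66  55  99 117 108  98  95  96  96  96  97  94  62  26   9   4   6]
244 [ 88  57  59 108 121 106  95  93  93  94  95  95  97  88  70  48  38  25]
[-1.00374107 -4.77858669 -9.00988954] [ 550.15231747 -199.28811644  200.85385682]
```

```bash
python3 -m handwheel '[[[0,0,0,0,0,0,0],[0,0,0,0,0,0,0],[0,0,0,0,0,0,0],[0,0,0,0,0,0,0],[0,0,0,0,0,0,0],[0,0,0,0,0,0,0],[0,0,0,0,0,0,0],[0,0,0,0,0,0,0],[0,0,0,0,0,0,0],[0,0,0,0,0,0,0],[0,0,0,0,0,0,0],[0,0,0,0,0,0,0]]]' 32
python3 m.py b | tail -12
```

```text
clock: 14.5
tool_pos: [550.2, -199.3, 200.9]
eef_rot: [-0.001, 0.775, 0.631, -0.001]
ft_force: [-1.8, -6.1, -8.8]
finger_gap: 0.103
gripper_force: 30.3
234 [132 131  76  30  36 102 103  93  74  82  88  89  88  88  88  88  89  89]
235 [133 131  73  26  40 104 108  95  75  83  88  88  88  87  89  87  88  88]
236 [132 126  67  27  48 108 114  99  75  85  89  88  87  87  88  86  87  89]
237 [130 113  57  31  65 109 112  97  76  88  94  88  89  89  89  87  88  87]
238 [128 102  54  36  84 114 108  93  82  96 101  93  97  98  96  90  89  89]
239 [128  89  50  50  94 118 104  94  96  98 103 101 104 105 104  95  95  97]
240 [127  86  54  70 110 119 101  94 103  98 100  98  95  99 102  99 104 108]
241 [121  77  54  82 114 116 100  95  94  93  85  89  90  88  85  79  80  86]
242 [113  72  54  92 117 115 101  97  96  96  93  94  93  67  32  17  22  41]
243 [103  66  54  98 119 108  97  95  95  96  96  98  95  63  26   8   6   6]
244 [ 89  56  59 107 120 105  94  92  94  95  96  95  96  88  69  46  39  25]
[-0.99363457 -5.3377549  -8.73502699] [ 550.18144647 -199.30146898  200.87078324]
```

```bash
python3 -c "from workcell import close_job; print(close_job())"
```

```text
the job is handed in; nothing more can be done
None
```

The lever was swung to its stop and let back to rest with the cover shut, and the job was handed in with the gripper still holding the cover at the pointer, about 0.86 rad (read from the top camera to roughly ±0.02); my first pass at the lever missed it, going over the bar without contact.

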